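# Eject a tested circuit board from its test nest and rack it

## Task

The green board in the black test nest has been tested. Push the red ejector lever all the way down so that the board is raised out of the nest, then take the board and lower it, without dropping it, into the empty bay of the grey carrier tray so that it lies flat between the corner posts. Leave the finished board in the other bay and the things round about where they are.

Things in the scene. Friction and masses are not known exactly. Their poses are not given: they have to be found in the camera images.
- fixture: board test fixture, fixed: aluminium base 130 x 150 mm (along its x, y), above it a black nest plate 120 x 140 mm whose top is at z = 62 mm, with a pocket for the board (72 x 52 mm along its x, y, 4 mm deep) in its middle. Origin at the centre of its underside, z up; the lever sticks out on its -x side. Four ejector pins come up through holes in the pocket floor.
- lever (a joint): ejector lever, rad: 0 = up, board down in the nest; 0.44 = fully down at its stop, the board standing 22 mm higher (its underside 17 mm above the nest plate). Pushing the red pad down turns it; it takes about 3 to 5 N and stays where it is left (friction).
- pad (a point): middle of the upper face of the lever's red thumb pad, 26 x 40 mm (fixture's x, y). At the start about 119 mm from the fixture's origin along its -x and 64 mm up; fully down about 125 mm out and 32 mm up. It moves on an arc of 75 mm radius round a pivot 50 mm out on -x and 29 mm up.
- board_center (a point): centre of the green board's bare plate, 50 x 70 x 2 mm (its x, y, z; z up); parts on it rise up to 8 mm, 10 mm or more in from the long edges. Starts in the nest 59 mm above the fixture's origin, long side (its y) along the fixture's x. Grip it across its x (50 mm) at the middle of the long edges, near the fingertips: once raised, 17 mm are free below it. 15 to 31 g.
- tray: grey carrier tray, fixed, 100 x 204 mm (its x, y), origin at the centre of its underside, y roughly at the robot. Bays: y = +50 mm (the nearer, empty) and -50 mm (finished board). A board lies, long side along the tray's y, on rails 22 mm up (15 mm above the rim) between L-shaped corner posts 27 mm high; play 4 mm at each long edge, 5 mm at each end; the middle 56 mm of the long edges is free.
- empty_bay (a point): middle of the empty bay at the height of its rails' tops (where the middle of the board's underside comes to lie); axes as the tray's.
- finished_board: a second green board like the first, 50 x 70 x 10 mm with its parts, lying in the other bay; origin at the centre of its underside. Bystander.
- transformer: small yellow and grey transformer, 33 x 58 x 34 mm, origin at the centre of its underside. Bystander.
- flux_tin: round white tin, 49 mm across, 18 mm high, origin at the centre of its underside. Bystander.
- side_cutter: side cutter with teal grips, 33 x 131 x 11 mm, lying flat, origin at the centre of its underside. Bystander.
Mind the look-alikes: they are no part of the job. What is shaped like the part that bears board_center but white is not meant.

How it is judged:
On the way, in this order (a step that is already met when the one before it is completed fails the run):
1. the lever is down and the board stands raised on the ejector pins, not touched by the fingers (value of joint lever above 0.38 rad and z of board_center in the frame of fixture above 0.077 m and horizontal distance between board_center and fixture below 0.006 m and contact force between the fingers and board below 0.1 N), for 0.2 s.
2. the board is held by the fingers, lifted clear of the ejector (z of board_center in the frame of fixture above 0.095 m and contact force between the fingers and board above 0.3 N and contact force between board and fixture below 0.1 N), for 0.1 s.
3. the board, still held, has been lowered to within 8 mm of its place in the empty bay (z of board_center in the frame of empty_bay below 0.009 m and horizontal distance between board_center and empty_bay below 0.012 m and contact force between the fingers and board above 0.3 N), for 0.05 s.
At the end, for the whole second after the job is handed in: The board lies flat on the rails of the empty bay between the corner posts (centre within 8 mm, height within 2 mm, tilt under 0.06 rad, turned less than 0.18 rad), at rest and released (horizontal distance between board_center and empty_bay below 0.008 m and z of board_center in the frame of empty_bay between -0.001 and 0.003 m and angle between board_center's own z axis and vertical below 0.06 rad and angle between the y axis of board_center and the y axis of tray, either way round below 0.18 rad and linear speed of board below 0.02 m/s and contact force between the fingers and board below 0.1 N); the robot touches nothing.
It fails at once if the finished board is moved more than 10 mm (distance of finished_board from where it was at the start of the episode above 0.01 m).
It fails at once if the transformer, the tin or the side cutter is moved more than 30 mm (distance of any of transformer, flux_tin, side_cutter from where it was at the start of the episode above 0.03 m).
It also fails if it takes over 56 s, if anything falls off the work surface, if the arm or the gripper's body presses on something with over 40 N, if the wrist force passes 120 N, or if a joint passes its speed limit or range.

## Robot

A 6-joint arm with a two-finger parallel gripper is mounted at the origin on a cart in front of the work surface, level with it; the furniture and walls round the work are solid. World frame = base frame: x ahead of the robot, y to its left, z up, the work surface at z = 0. Lengths are in m, angles in rad, forces in N, time in s.
With the tool pointing down it reaches from about 0.35 to 0.975 m from the base axis. Payload 4.9 kg.
Tool frame: the origin (TCP) lies at the very end of the fingers, on their centre line; the grasp point (between the pads) lies 19 mm behind it (ctrl.grip_point_offset is the distance from the TCP to the grasp point, in m); z points along the fingers, y is the line along which they close (so a half turn about z gives the same grasp; the last joint's range is limited). The gripper opens to 85 mm and grips with 20 to 120 N. Pads are 22 mm wide; open, the fingers measure 114 mm over their backs; the gripper's body (76 mm by 85 mm) begins 54 mm behind the grasp point. The pads swing forward as they close: fully open they stand 13 mm farther back than shut.
Start: joints at [1.067, 0.053, 1.613, -0, 1.476, -0.119], TCP at [0.235, 0.579, 0.231] pointing down, gripper open.
Joint ranges: [-3.01, 3.01], [-1.01, 2.22], [0.06, 2.58], [-1.02, 4.17], [0.09, 2.62], [-3.14, 3.14]. Speed limits (rad/s): [2.57, 2.57, 3.14, 3.14, 3.14, 3.14].

## Interface

Orientations are given as a rotation vector (axis times angle).
In Python, from station import ctrl gives the robot as it stands.
- The arm moves only by the tool send_rows, never from a script. Its argument "rows" is a list of rows, each a list of 3 entries, a list of its own where there are three numbers: the finger opening in cm, from 0 to 8.54, then the shift along the tool's x, y, z in cm, then the turn about the tool's z in degrees. A call has 1 to 10 rows; each row shifts and turns the commanded pose from where the row before left it, along the tool's axes as they then stand; what a row does not reach is not made up. A row lasts 1/8 s, in which the tool goes at most 62.5 mm and 10.7 degrees, less where a joint would pass 70% of its speed; a pose out of reach is approached as far as the arm can. A call with a gripper value outside its range is refused whole. The fingers move at their own pace and stop on an object; "newtons" is the grip in N (left out, the last holds). Time passes only in rows, so rows that do not move let the fingers close. It gives the time, the measured TCP pose, the force, the opening and the grip force at its end, in the units of the state.
- ctrl.get_obs(): the state, without advancing time (a new reading comes with each control period).
- ctrl.get_image(name): name is "scene" or "side" or "wrist"; returns a dict with "frame" (400x640x3 uint8, red, green, blue), "range_z" (400x640 float32, m along the optical axis (not along the pixel's ray), 0 where there is no reading), "fx", "fy", "cx", "cy" (pixels), "cam_to_world" (4x4, takes a point from camera to world coordinates). Camera axes: x right, y down, z forward; pixel columns grow to the right and rows downward; lengths in m; the calibration is good to about 2 mm. A picture is of the moment at which its call begins.
- ctrl.finish_job(): hands the job in; it is judged then, once.
The state is a dict: "t": time; "q": joint angles; "dq": joint speeds; "effort": joint torques, N m; "tool_pos": TCP position; "tool_rot": TCP orientation; "contact_force": force on the tool from outside, world axes, zero at the start; "wrist_torque": the same for the moment, N m; "opening": finger opening in m; "grip_force": force on a finger pad.
Only numpy, scipy, OpenCV 4.12 (cv2) and the standard library are available. Lean on these libraries where they do the work, as an engineer would, in place of code of your own. Each camera call takes 0.05 s, during which the arm holds its last target. There are 200 camera calls.

## Working session

There is one attempt and no reset: what is moved stays moved. The work goes in short steps, Python scripts to look and compute and a tool call to move; the robot and the scene stay as the last step left them, time stands still between calls to the robot, and variables do not carry over. Pictures are saved under pics/ and viewed, at most 10 in all, crops included, and the job is handed in when it is done.

Besides the shell and the picture viewer there is one more tool, called after "Request:" as a command line: name --argument value ..., lists and objects as JSON in quotes. send_rows: Moves the arm, as the interface text tells. Its arguments: {"type":"object","properties":{"rows":{"type":"array","items":{"type":"array"}},"newtons":{"type":"number"}},"required":["rows"]}

```bash
mkdir -p pics; python3 - <<'E'
from station import ctrl
import numpy as np,cv2
o=ctrl.get_obs();print(o)
for n in("scene","side"):
    d=ctrl.get_image(n);cv2.imwrite(f"pics/{n}0.png",d["frame"][:,:,::-1]);np.savez(f"{n}0.npz",**d)
    print(n,d["fx"],d["cx"],d["cy"],d["cam_to_world"].round(3).tolist())
E
```

```text
{'t': 0.0, 'q': array([ 1.06703898e+00,  5.33415445e-02,  1.61427402e+00, -8.50611173e-06,
        1.47600267e+00, -1.18984813e-01]), 'dq': array([-7.78513429e-05,  7.96082730e-04,  3.08012288e-03,  4.02607913e-04,
       -1.44625653e-03, -9.90530961e-04]), 'effort': array([ 1.16829406e-04, -3.93687022e+01, -3.70172346e+01, -1.48331828e-04,
        7.25083562e-03,  2.38424337e-05]), 'tool_pos': array([0.23428657, 0.57876248, 0.23008445]), 'tool_rot': array([-6.00559147e-01, -3.08303030e+00,  3.03225676e-03]), 'contact_force': array([-1.64212065, -0.08770861,  0.32640203]), 'wrist_torque': array([-0.00771852,  0.03774775, -0.03306869]), 'grip_force': 0.0, 'opening': 0.08543864703105929}
scene 414.6398926018004 316.11222244841235 205.27167427798898 [[0.56, -0.347, 0.752, -0.205], [-0.829, -0.232, 0.51, -0.459], [-0.003, -0.909, -0.417, 0.511], [0.0, 0.0, 0.0, 1.0]]
side 418.40509509697495 320.8614465975791 192.11197950727427 [[0.882, -0.234, 0.409, 0.12], [-0.471, -0.391, 0.791, -0.809], [-0.025, -0.89, -0.455, 0.568], [0.0, 0.0, 0.0, 1.0]]
```

View pics/scene0.png

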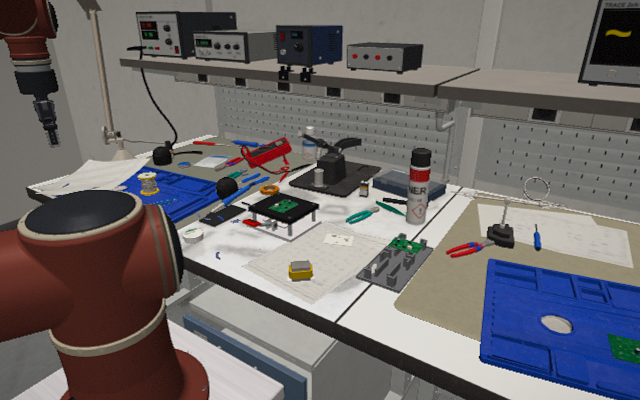

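View pics/side0.png

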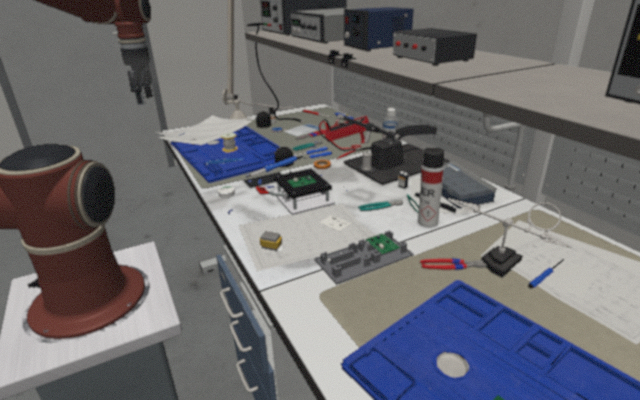

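Candidates in the scene view:
- Green board in the black nest at (283,207). This is the wanted one.
- Finished board in the tray at (405,245).
- Green board in the blue mat at (628,348).
- White card at (338,239), a look-alike.

The lever's red pad is near (250,223), with red pliers (470,248) and a red meter (268,152) as look-alikes. I'll check the choice in a close crop and measure.

```bash
cat > h.py <<'E'
import numpy as np,cv2
def cloud(d):
    v,u=np.mgrid[0:400,0:640];z=d["range_z"]
    P=np.stack([(u-d["cx"])/d["fx"]*z,(v-d["cy"])/d["fy"]*z,z],-1)
    T=d["cam_to_world"];W=P@T[:3,:3].T+T[:3,3];W[z<=0]=np.nan;return W
def ray(d,uv,h):
    uv=np.atleast_2d(uv).astype(float);T=d["cam_to_world"]
    r=np.c_[(uv[:,0]-d["cx"])/d["fx"],(uv[:,1]-d["cy"])/d["fy"],np.ones(len(uv))]@T[:3,:3].T
    return T[:3,3]+r*((h-T[2,3])/r[:,2])[:,None]
E
python3 - <<'E'
import numpy as np,cv2
from h import *
for n,roi,troi in(("scene",(225,330,180,245),(350,440,225,300)),("side",(245,340,160,220),(305,420,225,285))):
    d=dict(np.load(n+"0.npz"));W=cloud(d);f=d["frame"];hsv=cv2.cvtColor(f,cv2.COLOR_RGB2HSV)
    def sel(r,m):
        k=np.zeros((400,640),bool);k[r[2]:r[3],r[0]:r[1]]=1;return k&m
    H,S,V=[hsv[...,i].astype(int) for i in range(3)]
    m=sel(roi,(V<60)&(abs(W[...,2]-.062)<.006));p=W[m]
    print(n,"nest",m.sum(),cv2.minAreaRect(p[:,:2].astype(np.float32)*1000),np.median(p[:,2]))
    m=sel(roi,(H>40)&(H<90)&(S>100));p=W[m];print(" board",m.sum(),p.mean(0),cv2.minAreaRect(p[:,:2].astype(np.float32)*1000), np.median(p[:,2]))
    m=sel(roi,((H<8)|(H>172))&(S>130)&(V>60));p=W[m];v,u=np.nonzero(m);print(" red",m.sum(),u.mean(),v.mean(),np.nanmedian(p,0),np.nanmax(p,0),np.nanmin(p,0))
    m=sel(troi,(W[...,2]>.004)&(W[...,2]<.04)&((S<50)|((H>40)&(H<90))));k,l,s,c=cv2.connectedComponentsWithStats(m.astype(np.uint8));i=1+s[1:,4].argmax();p=W[l==i]
    print(" tray",s[i],cv2.minAreaRect(p[:,:2].astype(np.float32)*1000),np.percentile(p[:,2],[5,50,95]))
    m=sel(troi,(H>40)&(H<90)&(S>100));p=W[m];print(" fin",m.sum(),p.mean(0),cv2.minAreaRect(p[:,:2].astype(np.float32)*1000))
a=dict(np.load("scene0.npz"))["frame"][180:300,215:445,::-1];b=dict(np.load("side0.npz"))["frame"][160:285,215:445,::-1]
cv2.imwrite("pics/crop1.png",cv2.resize(np.vstack([a,b]),(560,596),interpolation=cv2.INTER_CUBIC))
E
```

```text
scene nest 950 ((533.9295043945312, 255.8219451904297), (333.07806396484375, 178.3951416015625), 88.30436706542969) 0.06134631230721474
 board 194 [nan nan nan] ((610.6280517578125, 223.63824462890625), (329.9818115234375, 104.2047348022461), 66.72899627685547) nan
 red 87 252.183908045977 220.9655172413793 [0.43460292 0.16103688 0.06362767] [0.8040701  0.36729705 0.06656992] [0.4261374  0.14388238 0.00861195]
 tray [ 356  233   78   59 1793] ((553.96337890625, -138.26153564453125), (203.83030700683594, 157.99148559570312), 2.9169349670410156) [0.00421378 0.01434794 0.02611995]
 fin 272 [nan nan nan] ((609.8486938476562, -162.02354431152344), (49.2424201965332, 68.84012603759766), 6.173915863037109)
side nest 729 ((559.602783203125, 160.61456298828125), (144.93743896484375, 119.43183135986328), 87.20767974853516) 0.061173173531781755
 board 163 [nan nan nan] ((552.0574951171875, 140.1168975830078), (104.90750122070312, 85.42774200439453), 78.94230651855469) nan
 red 45 261.3777777777778 190.0222222222222 [0.44061699 0.15959598 0.06387035] [0.47840915 0.31106836 0.06681666] [0.43172117 0.14465029 0.00267447]
 tray [ 314  227   99   57 2034] ((557.9368896484375, -135.4928436279297), (204.333740234375, 156.89523315429688), 0.3433660566806793) [0.00427251 0.01445015 0.026011  ]
 fin 251 [nan nan nan] ((609.7862548828125, -161.41110229492188), (47.23420333862305, 64.71673583984375), 0.9353047609329224)
```

View pics/crop1.png

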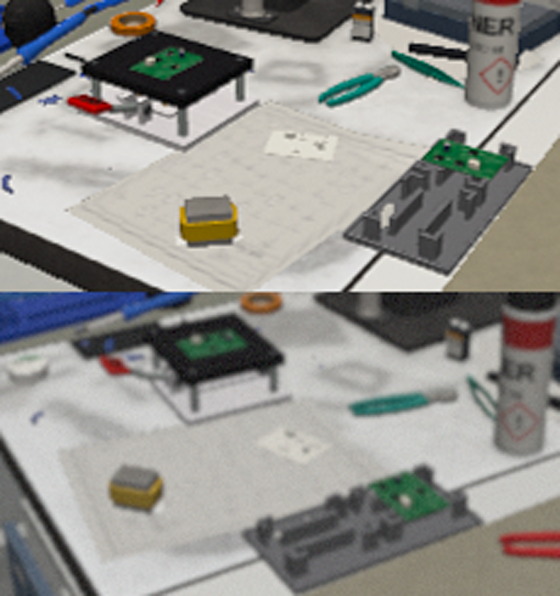

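The crops agree. The green board is in the black nest, with the red pad on its robot side: (252,221) in scene and (261,190) in side. The tray holds the finished board at its far end and the near bay is empty. The white card and the transformer are separate objects. I'll swing over the fixture for a wrist view.

Request:
send_rows --rows '[[0,[0,0,-2.4],-7.4],[0,[0,0,-2.4],-7.3],[0,[0,0,-2.4],-7.3],[0,[-2,-5,0],0],[0,[-3,-5,0],0],[0,[-3,-5,0],0],[0,[-3,-5,0],0],[0,[-3,-5,0],0],[0,[-3,-5,0],0],[0,[-3,-5,0],0]]'

```text
t: 1.35
tool_pos: [0.4347, 0.2273, 0.3029]
tool_rot: [-0.001, -3.141, 0.0]
contact_force: [0.7, -0.2, -0.0]
opening: -0.0001
grip_force: 0.0
```

Request:
send_rows --rows '[[0,[-3,-4,0],0],[0,[-1.5,-3,0],0],[0,[0,0,0],0],[0,[0,0,0],0]]'

```text
t: 1.85
tool_pos: [0.4789, 0.1594, 0.3029]
tool_rot: [-0.001, -3.141, -0.001]
contact_force: [0.2, -0.3, 0.2]
opening: 0.0001
grip_force: 0.0
```

```bash
python3 - <<'E'
from station import ctrl
import numpy as np,cv2
o=ctrl.get_obs();print(o["tool_pos"],o["tool_rot"],o["q"])
d=ctrl.get_image("wrist");cv2.imwrite("pics/w1.png",d["frame"][:,:,::-1]);np.savez("w1.npz",**d);print(d["cam_to_world"].round(3),d["fx"])
E
```

```text
[0.47886796 0.1594422  0.30290443] [-1.10416315e-03 -3.14068378e+00 -5.31200020e-04] [ 1.73588086e-01 -2.71474425e-01  1.79435818e+00  4.91001620e-04
  1.61954528e+00 -1.39648138e+00]
[[ 0.001  0.951  0.308  0.4  ]
 [ 1.    -0.    -0.001  0.16 ]
 [-0.001  0.308 -0.951  0.445]
 [ 0.     0.     0.     1.   ]] 299.2616618992621
```

View pics/w1.png

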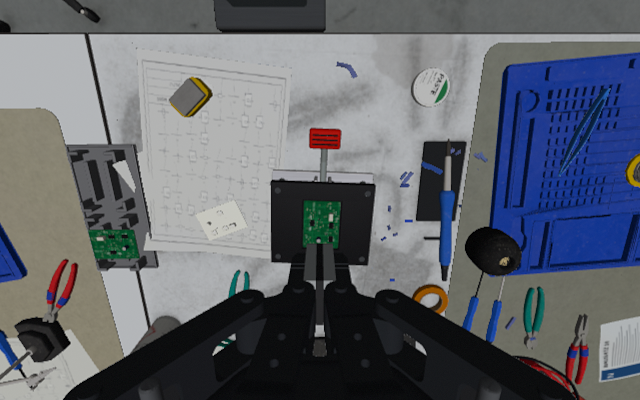

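The wrist view shows the nest (271–376, 180–262), the red pad at (325,138), the board at (322,223) and the tray at left with a light patch at (124,176). Next I'll measure the fixture.

```bash
python3 - <<'E'
import numpy as np,cv2
from h import *
d=dict(np.load("w1.npz"));f=d["frame"];W=cloud(d);hsv=cv2.cvtColor(f,cv2.COLOR_RGB2HSV);H,S,V=[hsv[...,i].astype(int) for i in range(3)]
def big(m,r):
    k=np.zeros((400,640),np.uint8);k[r[2]:r[3],r[0]:r[1]]=1;k&=m.astype(np.uint8)
    n,l,s,c=cv2.connectedComponentsWithStats(k);i=1+s[1:,4].argmax();return l==i
def rect(n,m,h):
    v,u=np.nonzero(m);p=ray(d,np.c_[u,v],h)[:,:2];r=cv2.minAreaRect((p*1000).astype(np.float32));print(n,m.sum(),p.mean(0).round(4),np.round(r[0],1),np.round(r[1],1),round(r[2],2),"depth z",np.nanmedian(W[m][:,2]).round(4))
red=((H<8)|(H>172))&(S>130)&(V>60)
rect("pad",big(red,(290,360,110,170)),.064)
rect("nestvis",big((V<70)&(abs(W[...,2]-.062)<.005),(255,390,170,258)),.062)
rect("board",big((H>40)&(H<90)&(S>90),(290,350,190,260)),.060)
rect("fin",big((H>40)&(H<90)&(S>90),(80,150,210,275)),.024)
rect("tin",big((V>150),(405,460,60,110)),.018)
m=(W[...,2]>.004)&(W[...,2]<.04);rect("tray",big(m&(S<60),(60,165,140,275)),.007)
# nest sides: line fits via edge pixels
p=W[95:275,:0]
m=big((abs(W[...,2]-.062)<.005)&(V<70),(255,390,170,258))
L=[];R=[]
for v in range(190,250):
    u=np.nonzero(m[v])[0];L.append((u.min()-.5,v));R.append((u.max()+.5,v))
l=ray(d,L,.062);r=ray(d,R,.062)
for q in(l,r):c=np.polyfit(q[:,0],q[:,1],1);print("side slope deg",np.degrees(np.arctan(c[0])),np.polyval(c,.555))
T=[(u,np.nonzero(m[:,u])[0].min()-.5) for u in range(285,365)];t=ray(d,T,.062);c=np.polyfit(t[:,1],t[:,0],1);print("near edge",c,np.polyval(c,.16))
cv2.imwrite("pics/traycrop.png",cv2.resize(f[135:280,55:165,::-1],None,fx=4,fy=4,interpolation=cv2.INTER_CUBIC))
E
```

```text
pad 528 [0.4419 0.1662] [442.4 166.5] [37.7 23.5] 89.97 depth z 0.0635
nestvis 5557 [0.5472 0.1611] [555.5 161.6] [138.9 113.6] 88.05 depth z 0.0612
board 1447 [0.557  0.1608] [560.4 161.2] [51.7 71.2] 88.03 depth z 0.0591
fin 1151 [ 0.608  -0.1601] [ 607.6 -160.2] [69.8 49.7] 89.99 depth z 0.0234
tin 1255 [0.3762 0.3103] [377.2 310.7] [50.1 61.1] 89.96 depth z 0.0163
tray 4442 [ 0.5413 -0.1583] [ 559.3 -151.6] [208.2 122. ] 1.11 depth z 0.0099
side slope deg -2.908912714716339 0.09214609876635685
side slope deg -1.9367268275679197 0.23099168035297965
near edge [0.03748639 0.49301316] 0.49901098513073666
```

View pics/traycrop.png

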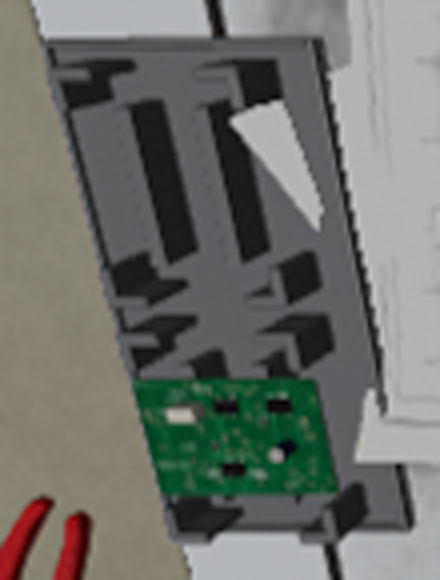

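The light patch is only sunlight in the empty bay, at about (124,176) in the full picture. The posts and rails are visible and the bay is empty. Fixture centre is about (0.5595, 0.1612) with yaw about −2.2°, and the pad is at (0.441, 0.166). I'll push the lever with closed fingers.

Request:
send_rows --rows '[[0,[3.9,0.6,3.8],0],[0,[0,0,5],0],[0,[0,0,5],0],[0,[0,0,5],0],[0,[0,0,3],0],[0,[0,0,1],0],[0,[0.1,0,0.6],0],[0,[0.1,0,0.6],0],[0,[0.1,0,0.6],0],[0,[0,0,0],0]]'

```text
t: 3.15
tool_pos: [0.4376, 0.1653, 0.0576]
tool_rot: [0.001, 3.14, 0.001]
contact_force: [0.6, -0.1, 0.7]
opening: 0.0001
grip_force: 0.1
```

Request:
send_rows --rows '[[0,[0.1,0,0.6],0],[0,[0.1,0,0.5],0],[0,[0,0,0.4],0],[0,[0,0,0.3],0],[0,[0,0,0],0]]'

```text
t: 3.78
tool_pos: [0.4352, 0.1648, 0.0387]
tool_rot: [0.001, 3.141, -0.001]
contact_force: [0.5, -0.6, -0.3]
opening: 0.0001
grip_force: 0.0
```

Request:
send_rows --rows '[[0,[0,0,0.2],0],[0,[0,0,0.2],0],[0,[0,0,0.2],0],[0,[0,0,0.1],0]]'

```text
t: 4.28
tool_pos: [0.4353, 0.165, 0.0332]
tool_rot: [-0.001, -3.14, 0.001]
contact_force: [-7.8, -2.7, 14.1]
opening: -0.0001
grip_force: 7.8
```

```bash
cat > m.py <<'E'
from station import ctrl
import numpy as np,cv2,sys
from h import *
o=ctrl.get_obs();print(o["tool_pos"],o["contact_force"])
for n in("scene","side"):
    d=ctrl.get_image(n);W=cloud(d);hsv=cv2.cvtColor(d["frame"],cv2.COLOR_RGB2HSV);H,S,V=[hsv[...,i].astype(int) for i in range(3)]
    np.savez(n+"1.npz",**d)
    near=lambda c,r:np.hypot(W[...,0]-c[0],W[...,1]-c[1])<r
    for k,m in(("red",(((H<8)|(H>172))&(S>130)&(V>60)&near((.438,.166),.04))),("green",((H>40)&(H<90)&(S>100)&near((.5595,.1612),.06)))):
        p=W[m];print(n,k,m.sum(),np.median(p,0).round(4) if m.any() else "")
E
python3 m.py
```

```text
[0.43528403 0.16498108 0.03320183] [-7.81274404 -2.68962093 14.1256175 ]
scene red 548 [0.4129 0.1493 0.2532]
scene green 189 [0.5562 0.1583 0.0812]
side red 74 [0.4282 0.1457 0.2419]
side green 146 [0.5612 0.1565 0.0807]
```

Request:
send_rows --rows '[[0,[0,0,0.1],0],[0,[0,0,0],0],[0,[0,0,-3],0],[8.5,[0,0,-6],0],[8.5,[0,0,-6],0],[8.5,[0,0,-6],0],[8.5,[-3,0,-1],0],[8.5,[0,0,0],2.2],[8.5,[0,0,0],0],[8.5,[0,0,0],0]]'

```text
t: 5.62
tool_pos: [0.4651, 0.1651, 0.2506]
tool_rot: [-0.061, -3.141, 0.0]
contact_force: [-0.5, -1.1, 0.5]
opening: 0.0854
grip_force: 0.0
```

```bash
cat > w.py <<'E'
from station import ctrl
import numpy as np,cv2,sys
from h import *
o=ctrl.get_obs();print(o["tool_pos"],o["tool_rot"],o["contact_force"],o["opening"])
d=ctrl.get_image("wrist");np.savez("w2.npz",**d);W=cloud(d);hsv=cv2.cvtColor(d["frame"],cv2.COLOR_RGB2HSV);H,S,V=[hsv[...,i].astype(int) for i in range(3)]
cv2.imwrite("pics/w2.png",d["frame"][:,:,::-1])
near=lambda c,r:np.hypot(W[...,0]-c[0],W[...,1]-c[1])<r
m=(H>40)&(H<90)&(S>90)&near((.5595,.1612),.065)&(W[...,2]>.05)
n,l,s,c=cv2.connectedComponentsWithStats(m.astype(np.uint8));i=1+s[1:,4].argmax();print(s[i])
v,u=np.nonzero(l==i);z=np.median(W[l==i][:,2]);print("z",z,np.nanpercentile(W[l==i][:,2],[5,95]))
for h in(.081,z):print(cv2.minAreaRect((ray(d,np.c_[u,v],h)[:,:2]*1000).astype(np.float32)))
m=((H<8)|(H>172))&(S>130)&(V>60)&near((.436,.166),.04)&(W[...,2]<.1);print("pad",m.sum(),np.median(W[m],0))
E
python3 w.py
```

```text
[0.46505977 0.16506242 0.25064225] [-6.06495150e-02 -3.14056996e+00  2.34639215e-04] [-0.48001478 -1.05646962  0.51344529] 0.08539618208193973
[ 298  232   45   55 2076]
z 0.08062042679146603 [0.07901993 0.0817531 ]
((560.802490234375, 161.44476318359375), (51.22108840942383, 71.185302734375), 87.63782501220703)
((561.0151977539062, 161.4363555908203), (51.28346252441406, 71.27200317382812), 87.63782501220703)
pad 586 [0.43533604 0.1665079  0.03130331]
```

View pics/w2.png

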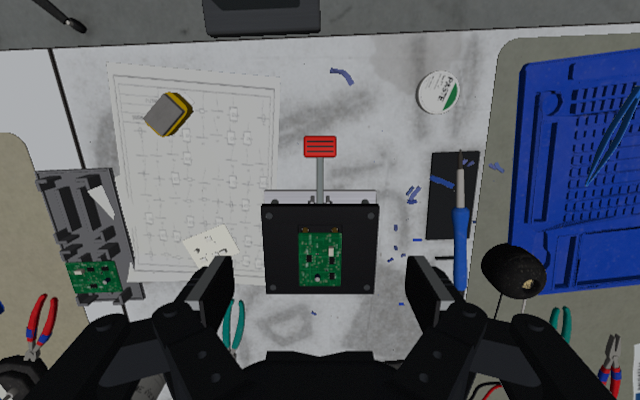

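The lever is fully down (pad at z 31 mm). The board is raised to z 0.081, centred at (0.5605, 0.1614) and seen at (320,260) in the wrist view. Now I'll descend and grip.

Request:
send_rows --rows '[[8.5,[-5,0,0],0],[8.5,[-4.5,0,0],0],[8.5,[0,0,5],0],[8.5,[0,0,5],0],[7.5,[0,0,5],0],[7.5,[0,0,2.5],0],[7.5,[0,0,1],0],[7.5,[0,0,0],0],[7.5,[0,0,0],0]]'

```text
t: 6.8
tool_pos: [0.5615, 0.1616, 0.0682]
tool_rot: [0.061, 3.138, 0.001]
contact_force: [0.7, 0.3, 0.4]
opening: 0.0752
grip_force: 0.0
```

```bash
python3 m.py; python3 - <<'E'
import numpy as np,cv2
a=np.load("side1.npz")["frame"][130:230,230:370,::-1];cv2.imwrite("pics/s2.png",cv2.resize(a,None,fx=5,fy=5,interpolation=cv2.INTER_CUBIC))
E
```

```text
[0.56146769 0.16161712 0.06818462] [0.68780811 0.26599861 0.40142951]
scene red 113 [0.4313 0.1619 0.0309]
scene green 169 [0.5514 0.1611 0.0808]
side red 48 [0.4355 0.1607 0.0315]
side green 86 [0.5468 0.1603 0.0805]
```

View pics/s2.png

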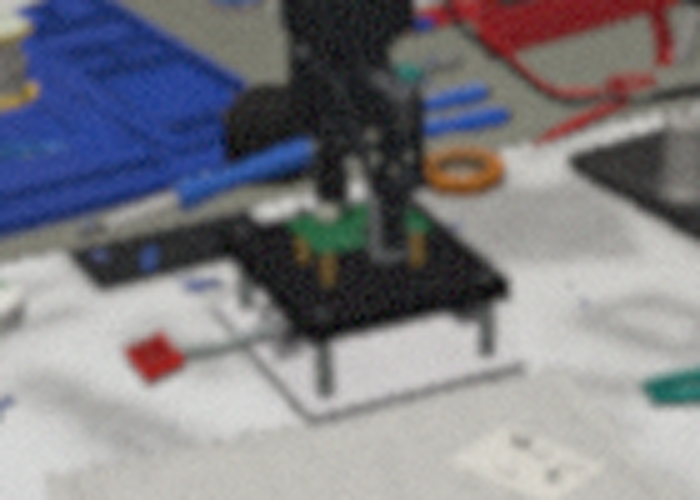

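The board stands on its pins with the fingers on either side of its long edges, near (340,235) and (390,235) in the crop. I'll go 2 mm lower and close.

Request:
send_rows --rows '[[7.5,[0,0,0.2],0],[5.5,[0,0,0],0],[4.5,[0,0,0],0],[4.5,[0,0,0],0],[4.5,[0,0,0],0],[4.5,[0,0,0],0]]' --newtons 30

```text
t: 7.65
tool_pos: [0.5602, 0.1614, 0.0644]
tool_rot: [-0.062, -3.141, 0.0]
contact_force: [-1.3, -0.1, 2.0]
opening: 0.0487
grip_force: 30.8
```

Request:
send_rows --rows '[[4.5,[0,0,-0.5],0],[4.5,[0,0,-1],0],[4.5,[0,0,-2],0],[4.5,[0,0,-3],0],[4.5,[0,0,-4],0],[4.5,[0,0,-4],0],[4.5,[0,0,-4],0],[4.5,[0,0,0],0]]'

```text
t: 8.65
tool_pos: [0.5626, 0.1618, 0.256]
tool_rot: [0.061, 3.131, 0.003]
contact_force: [-0.4, -0.6, 0.4]
opening: 0.0488
grip_force: 31.0
```

Request:
send_rows --rows '[[4.5,[1,-3,0],0],[4.5,[1.5,-4.5,0],0],[4.5,[1.5,-4.5,0],0],[4.5,[1.5,-4.5,0],0],[4.5,[1.5,-4.5,0],0],[4.5,[1.5,-4.5,0],0],[4.5,[1.5,-4,0],0],[4.5,[0,-2,0],0],[4.5,[0,0,0],0],[4.5,[0,0,0],0]]'

```text
t: 9.9
tool_pos: [0.4478, -0.1488, 0.2489]
tool_rot: [-0.061, -3.14, -0.001]
contact_force: [-1.1, -0.8, -1.0]
opening: 0.0486
grip_force: 31.1
```

```bash
python3 - <<'E'
from station import ctrl
import numpy as np,cv2
from h import *
o=ctrl.get_obs();print(o["tool_pos"],o["tool_rot"],o["grip_force"])
d=ctrl.get_image("wrist");np.savez("w3.npz",**d);W=cloud(d);f=d["frame"];cv2.imwrite("pics/w3.png",f[:,:,::-1])
hsv=cv2.cvtColor(f,cv2.COLOR_RGB2HSV);H,S,V=[hsv[...,i].astype(int) for i in range(3)]
near=np.hypot(W[...,0]-.555,W[...,1]+.155)<.16
def rep(n,m,h=None):
    k,l,s,c=cv2.connectedComponentsWithStats(m.astype(np.uint8))
    i=1+s[1:,4].argmax();v,u=np.nonzero(l==i);z=np.median(W[l==i][:,2])
    print(n,s[i],"z",z.round(4),cv2.minAreaRect((ray(d,np.c_[u,v],h or z)[:,:2]*1000).astype(np.float32)))
rep("tray",near&(W[...,2]>.004)&(W[...,2]<.04),.007)
g=(H>40)&(H<90)&(S>90)
rep("fin",near&g&(W[...,2]<.05))
rep("held",g&(W[...,2]>.1)&(W[...,2]<.33))
top=near&(W[...,2]>.0245)&(W[...,2]<.03)&(S<70)
k,l,s,c=cv2.connectedComponentsWithStats(top.astype(np.uint8))
for i in range(1,k):
    if s[i,4]>12:print("post",s[i],np.median(W[l==i],0).round(4), (W[l==i].min(0)).round(3),W[l==i].max(0).round(3))
E
```

```text
[ 0.44778125 -0.14880815  0.24891941] [-6.10668314e-02 -3.14043389e+00 -1.18968270e-03] 31.08952760696411
tray [272 172  77  36 904] z 0.0069 ((478.56243896484375, -161.57345581054688), (101.2701187133789, 48.5421028137207), 87.78563690185547)Traceback (most recent call last):
  File "<stdin>", line 14, in <module>
  File "<stdin>", line 10, in rep
ValueError: attempt to get argmax of an empty sequence
```

View pics/w3.png

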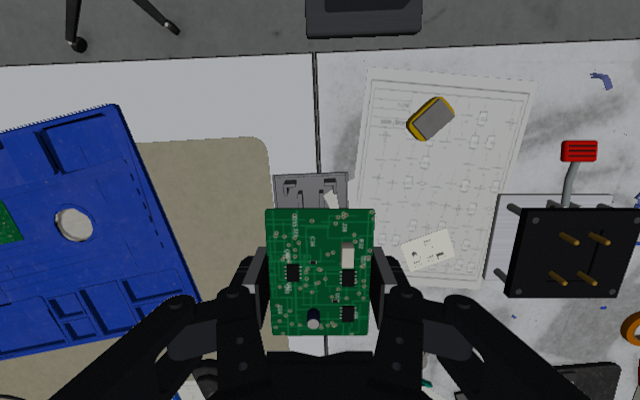

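The board is held level between the pads at (320,270). It hides most of the tray, whose near end is visible at (310,180). I'll step 16 cm aside for a clear view of the whole tray.

Request:
send_rows --rows '[[4.5,[0,3,0],0],[4.5,[0,5,0],0],[4.5,[0,5,0],0],[4.5,[0,3,0],0],[4.5,[0,0,0],0],[4.5,[0,0,0],0]]'

```text
t: 10.7
tool_pos: [0.4541, 0.0105, 0.2492]
tool_rot: [-0.06, -3.141, 0.001]
contact_force: [-0.3, 0.5, -0.0]
opening: 0.0488
grip_force: 31.1
```

```bash
cat > t.py <<'E'
from station import ctrl
import numpy as np,cv2
from h import *
o=ctrl.get_obs();print(o["tool_pos"],o["tool_rot"],o["grip_force"])
d=ctrl.get_image("wrist");np.savez("w4.npz",**d);W=cloud(d);f=d["frame"]
hsv=cv2.cvtColor(f,cv2.COLOR_RGB2HSV);H,S,V=[hsv[...,i].astype(int) for i in range(3)]
near=np.hypot(W[...,0]-.555,W[...,1]+.155)<.16
g=(H>40)&(H<90)&(S>90)
def rep(n,m,h):
    k,l,s,c=cv2.connectedComponentsWithStats(m.astype(np.uint8))
    i=1+s[1:,4].argmax();v,u=np.nonzero(l==i)
    print(n,s[i],cv2.minAreaRect((ray(d,np.c_[u,v],h)[:,:2]*1000).astype(np.float32)));return l==i
rep("fin",near&g&(W[...,2]<.05),.024)
rep("held",g&(W[...,2]>.15),o["tool_pos"][2]+.015)
m=near&(W[...,2]>.005)&(W[...,2]<.04);m=rep("tray",m,.007)
p=W[m&(W[...,2]<.0095)];print("rimcloud",cv2.minAreaRect((p[:,:2]*1000).astype(np.float32)))
top=near&(W[...,2]>.0255)&(W[...,2]<.0285)&~g
k,l,s,c=cv2.connectedComponentsWithStats(top.astype(np.uint8),connectivity=8)
for i in range(1,k):
    if s[i,4]>8:q=W[l==i];print("post",s[i,4],q.min(0).round(4)[:2],q.max(0).round(4)[:2])
ra=near&(W[...,2]>.0205)&(W[...,2]<.0235)&~g
k,l,s,c=cv2.connectedComponentsWithStats(ra.astype(np.uint8))
for i in range(1,k):
    if s[i,4]>25:q=W[l==i][:,:2]*1000;print("rail",s[i,4],cv2.minAreaRect(q.astype(np.float32)))
v0,u0=np.nonzero(m);cv2.imwrite("pics/w4.png",cv2.resize(f[v0.min()-15:v0.max()+15,u0.min()-15:u0.max()+50,::-1],None,fx=3.5,fy=3.5,interpolation=cv2.INTER_CUBIC))
E
python3 t.py
```

```text
[0.45411978 0.01053246 0.24924117] [-5.99938492e-02 -3.14088500e+00  6.51234581e-04] 31.14729344844818
fin [ 176  264   53   33 1208] ((607.6912231445312, -160.4462890625), (50.78740692138672, 69.62198638916016), 0.6769851446151733)
held [  264   209   111   126 10498] ((455.27276611328125, 10.596185684204102), (50.57112503051758, 69.35674285888672), 87.84892272949219)
tray [ 176  229   53   73 1945] ((601.8988037109375, -155.2406005859375), (73.4061508178711, 121.17622375488281), 37.681522369384766)
rimcloud ((591.00634765625, -158.58238220214844), (46.44192886352539, 120.82745361328125), 49.1215705871582)
post 59 [ 0.4632 -0.1431] [ 0.4779 -0.1278]
post 69 [ 0.4636 -0.1955] [ 0.478  -0.1796]
post 59 [ 0.5363 -0.1423] [ 0.5526 -0.1269]
post 52 [ 0.5377 -0.1945] [ 0.5521 -0.1789]
post 52 [ 0.5628 -0.1418] [ 0.5784 -0.1271]
post 50 [ 0.5631 -0.1948] [ 0.5787 -0.1797]
post 10 [ 0.5924 -0.1786] [ 0.5957 -0.1697]
rail 167 ((507.5431823730469, -175.03419494628906), (58.59833908081055, 6.207062244415283), 0.24779973924160004)
rail 177 ((508.16668701171875, -147.17214965820312), (59.634033203125, 6.137051105499268), 0.09535675495862961)
```

View pics/w4.png

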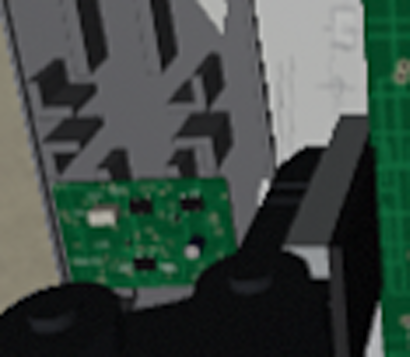

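Posts and rails put the empty bay at (0.508, −0.161), along world x within 0.3°. The held board needs a −2.4° tool turn. Next I'll turn, move over the bay, stop above the posts, and check the board height and alignment.

```bash
python3 - <<'E'
import numpy as np,cv2
from h import *
d=dict(np.load("w4.npz"));W=cloud(d);hsv=cv2.cvtColor(d["frame"],cv2.COLOR_RGB2HSV);H,S,V=[hsv[...,i].astype(int) for i in range(3)]
m=(H>40)&(H<90)&(S>90)&(W[...,2]>.15)
p=W[m];print(np.percentile(p[:,2],[5,25,50,75,95]));A=np.c_[p[:,:2]-p[:,:2].mean(0),np.ones(len(p))];print(np.linalg.lstsq(A,p[:,2],rcond=None)[0],p[:,:2].min(0),p[:,:2].max(0))
# finger tip z lowest points near
q=W[200:400,150:450].reshape(-1,3);k=(abs(q[:,0]-.455)<.015)&(abs(abs(q[:,1]-.0106)-.03)<.006)&(q[:,2]>.2);print("finger z min",np.percentile(q[k,2],[0,2,10]))
E
```

```text
[0.26438853 0.26493023 0.26531079 0.26569338 0.26630529]
[-0.00523639 -0.01692815  0.26551767] [ 0.41913515 -0.04775978] [0.4901476  0.07245339]
finger z min [0.25561472 0.26001318 0.26667718]
```

Request:
send_rows --rows '[[4.5,[0,0,0],-2.4],[4.5,[-1,-3,0],0],[4.5,[-1,-5,0],0],[4.5,[-1,-5,0],0],[4.5,[-1.3,-3.2,0],0],[4.5,[-1,-1,0],0],[4.5,[0,0,5],0],[4.5,[0,0,5],0],[4.5,[0,0,4],0],[4.5,[0,0,0],0]]'

```text
t: 12.0
tool_pos: [0.5048, -0.1599, 0.1053]
tool_rot: [0.004, -3.134, -0.006]
contact_force: [-0.4, -0.2, -0.2]
opening: 0.0488
grip_force: 31.2
```

```bash
cat > c.py <<'E'
from station import ctrl
import numpy as np,cv2
from h import *
o=ctrl.get_obs();print(o["tool_pos"],o["tool_rot"],o["contact_force"],o["grip_force"],o["t"])
for n in("wrist","scene","side"):
    d=ctrl.get_image(n);np.savez(n+"5.npz",**d);W=cloud(d);hsv=cv2.cvtColor(d["frame"],cv2.COLOR_RGB2HSV);H,S,V=[hsv[...,i].astype(int) for i in range(3)]
    m=(H>40)&(H<90)&(S>90)&(np.hypot(W[...,0]-.508,W[...,1]+.161)<.05)&(W[...,2]>.015)
    if m.sum()<20:continue
    z=np.median(W[m][:,2]);v,u=np.nonzero(m);print(n,m.sum(),z.round(4),cv2.minAreaRect((ray(d,np.c_[u,v],z)[:,:2]*1000).astype(np.float32)))
E
python3 c.py
```

```text
[ 0.50481384 -0.15988363  0.10533359] [ 0.00416776 -3.13386442 -0.00618171] [-0.4343615  -0.15484905 -0.24804015] 31.233535408973694 12.0
wrist 10645 0.1214 ((526.8768920898438, -169.19979858398438), (112.51216888427734, 140.47511291503906), 0.31531521677970886)
scene 283 0.1247 ((685.3903198242188, -69.33265686035156), (476.13531494140625, 57.928123474121094), 25.44965362548828)
side 167 0.1268 ((543.15673828125, -40.29273986816406), (304.6407165527344, 68.36299133300781), 74.81075286865234)
```

```bash
sed -i 's/    if m.sum()<20:continue/    m=m\&(abs(W[...,2]-o["tool_pos"][2]-.017)<.006);k,l,s,c=cv2.connectedComponentsWithStats(m.astype(np.uint8));m=l==1+s[1:,4].argmax() if k>1 else m\n    if m.sum()<20:continue/' c.py; python3 c.py
```

```text
[ 0.50903669 -0.16197413  0.11168004] [-4.32271425e-03  3.13844074e+00 -2.23936276e-03] [0.01973416 0.02334146 0.70436953] 31.23561680316925 12.15
wrist 10579 0.1277 ((509.253662109375, -161.8236846923828), (69.41402435302734, 50.19712829589844), 0.29249587655067444)
scene 285 0.1285 ((509.2873840332031, -160.47975158691406), (70.6308364868164, 49.97773742675781), 3.7512083053588867)
side 143 0.1286 ((494.7973937988281, -156.408447265625), (53.61710739135742, 35.510047912597656), 58.84618377685547)
```

Request:
send_rows --rows '[[4.5,[0.1,0.05,3],0],[4.5,[0,0,3],0],[4.5,[0,0,1.5],0],[4.5,[0,0,0.8],0],[4.5,[0,0,0.5],0],[4.5,[0,0,0],0],[4.5,[0,0,0],0],[4.5,[0,0,0],0]]'

```text
t: 13.3
tool_pos: [0.507, -0.1611, 0.0219]
tool_rot: [-0.004, 3.141, -0.001]
contact_force: [0.7, -0.1, 0.1]
opening: 0.0484
grip_force: 31.2
```

```bash
python3 c.py
```

```text
[ 0.50704746 -0.16114377  0.02190611] [-4.20486622e-03  3.14064156e+00 -7.24263924e-04] [ 0.74736329 -0.0987728   0.13784749] 31.234002113342285 13.3
wrist 10592 0.0379 ((507.30145263671875, -161.0150146484375), (69.31436920166016, 50.22349166870117), 0.23766939342021942)
scene 321 0.0382 ((505.9516906738281, -160.95892333984375), (71.17516326904297, 50.34447479248047), 1.1317964792251587)
side 172 0.0379 ((491.5252380371094, -156.45945739746094), (59.87099075317383, 37.172428131103516), 58.96760559082031)
```

Request:
send_rows --rows '[[4.5,[0,0,0.5],0],[4.5,[0,0,0.4],0],[4.5,[0,0,0.2],0],[4.5,[0,0,0.2],0],[4.5,[0,0,0],0],[4.5,[0,0,0],0],[4.5,[0,0,0],0]]'

```text
t: 14.32
tool_pos: [0.5067, -0.161, 0.0085]
tool_rot: [-0.004, 3.141, -0.0]
contact_force: [0.2, 0.4, -0.2]
opening: 0.0487
grip_force: 31.2
```

```bash
python3 c.py
```

```text
[ 0.50674372 -0.16100897  0.0084597 ] [-4.12219234e-03  3.14132821e+00 -1.97471580e-04] [ 0.24358612  0.35362275 -0.19271996] 31.235434412956238 14.325
wrist 10596 0.0245 ((507.00347900390625, -160.9601287841797), (69.32344818115234, 50.04726028442383), 0.2874402105808258)
scene 326 0.0248 ((506.4755554199219, -160.09617614746094), (71.99575805664062, 50.332183837890625), 3.904754161834717)
side 171 0.0247 ((490.4828796386719, -155.85781860351562), (59.233482360839844, 39.6158332824707), 58.967369079589844)
```

Request:
send_rows --rows '[[4.5,[0,0,0.05],0],[4.5,[0,0,0],0],[5.3,[0,0,0],0],[5.8,[0,0,0],0],[6.5,[0,0,0],0],[6.5,[0,0,0],0],[6.5,[0,0,0],0]]'

```text
t: 15.35
tool_pos: [0.5066, -0.161, 0.0078]
tool_rot: [-0.004, 3.142, -0.0]
contact_force: [0.1, -0.1, -0.1]
opening: 0.0648
grip_force: 0.0
```

Request:
send_rows --rows '[[6.5,[0,0,-0.5],0],[6.5,[0,0,-1],0],[6.5,[0,0,-3],0],[6.5,[0,0,-5],0],[6.5,[0,0,-5],0],[6.5,[0,0,-2],0],[6.5,[5,0,0],0],[6.5,[4,0,0],0],[6.5,[0,0,0],0],[6.5,[0,0,0],0]]'

```text
t: 16.6
tool_pos: [0.4168, -0.1612, 0.1727]
tool_rot: [-0.004, 3.141, 0.0]
contact_force: [-0.3, 0.6, -0.5]
opening: 0.0648
grip_force: 0.0
```

```bash
sed -i 's/o\["tool_pos"\]\[2\]-.017/.024/' c.py; python3 c.py; python3 - <<'E'
import numpy as np,cv2
d=np.load("wrist5.npz")["frame"][100:330,170:470,::-1];cv2.imwrite("pics/end.png",cv2.resize(d,None,fx=2.3,fy=2.3))
E
```

```text
[ 0.41678084 -0.16120845  0.17268513] [-3.83326672e-03  3.14132255e+00  7.89484014e-05] [-0.34796221  0.616539   -0.54538416] 0.0 16.6
wrist 2153 0.0232 ((506.81878662109375, -161.3874969482422), (69.84365844726562, 48.8257942199707), 1.2300877571105957)
scene 373 0.0236 ((506.0019836425781, -161.7381591796875), (70.87659454345703, 49.453678131103516), 0.0571916401386261)
side 335 0.0235 ((507.9074401855469, -161.98973083496094), (48.113128662109375, 66.85430908203125), 89.72441864013672)
```

View pics/end.png

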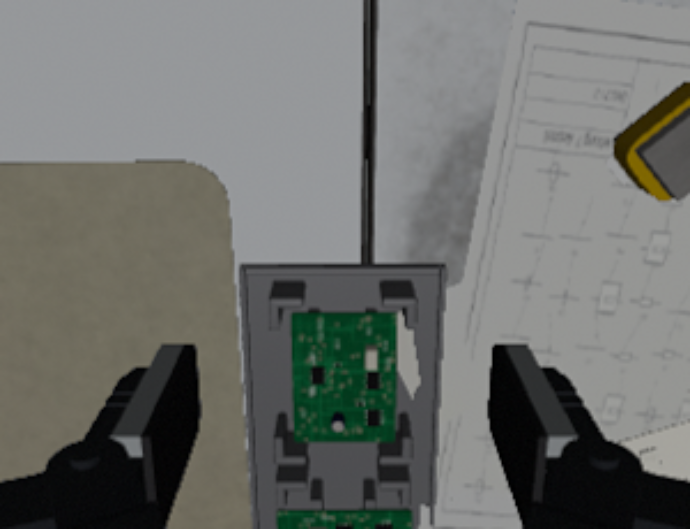

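The board lies flat between the four posts of the near bay at (345,375) in the crop. It has been released and the arm is clear, so I'll hand the job in.

```bash
python3 -c "
from station import ctrl
print(ctrl.finish_job())"
```

```text
the job is handed in; nothing more can be done
None
```

The job is handed in at about 17 s on the robot clock: the lever is fully down, and the board lies flat and released in the empty bay, about 1 mm off centre by the last images, but the judge's result was not shown.

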